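# Change over hardware jars at the repair bench

## Task

We are finished with the tallest of the three small-parts jars, so screw its cap fully shut first (clockwise); then unscrew the cap of the squat, widest jar fully open (anticlockwise) for the next job. The caps are captive quarter-turn caps that stay on their jars; leave both jars' caps so and let go.

Things in the scene. Friction and masses are not known exactly. Their poses are not given: they have to be found in the camera images.
- tall_grip (a point): On the vertical axis of the tallest jar's black cap, in its upright aluminium thumb bar, 6 mm below the bar's top, 168 mm above the bench. Bar 44 mm long, 12 mm thick, 30 mm tall: 24 mm from here down to the cap's flat (48 mm across). x along the bar (turns with the cap), y across it (pinch this way), z up. Pale jar 68 mm across, fixed to the bench by a 100 mm round steel flange.
- tall_cap (a joint): Turn of the tallest jar's cap about the vertical, rad: 0 = shut (stop), 1.4 = open (stop); grows anticlockwise seen from above. Starts 1.0 to 1.3. Bar in line with the two dark ribs at the jar's shoulder = shut; nearly square to them = open. The cap neither rises nor comes off; friction about 0.06 N m, stays where left.
- squat_grip (a point): As tall_grip, for the squat, widest jar (84 mm across): 98 mm above the bench, 6 mm below the top of a bar 60 mm long, 12 mm thick, 30 mm tall; 24 mm above the cap's flat (64 mm across). x along the bar, y across, z up. Fixed jar, same flange and ribs. A third jar of middle height (bar top at 139 mm) is not part of the job. Jar axes are at least 160 mm apart, in any order.
- squat_cap (a joint): Turn of the squat jar's cap about the vertical, rad: 0 = shut (stop), 1.4 = open (stop); grows anticlockwise seen from above. Starts 0 to 0.15. Ribs, friction and behaviour as the tall jar's cap.
Mind the look-alikes: they are no part of the job. Leave any red look-alike of the part that bears tall_grip alone.

How it is judged (in metres and radians):
On the way, in this order (a step that is already met when the one before it is completed fails the run):
1. the tallest jar's cap is screwed shut (value of joint tall_cap below 0.25 rad), for 0.2 s.
2. then the squat jar's cap is unscrewed open (value of joint squat_cap above 1.1 rad), for 0.2 s.
At the end, for the whole second after the job is handed in: The tallest jar's cap is shut (within 0.25 rad, 14 degrees, of its shut stop) and the squat jar's cap is open (within 0.3 rad, 17 degrees, of its open stop at 1.4 rad) (value of joint tall_cap below 0.25 rad and value of joint squat_cap above 1.1 rad); the robot touches nothing.
It also fails if it takes over 54 s, if anything falls off the work surface, if the arm or the gripper's body presses on something with over 40 N, if the wrist force passes 120 N, or if a joint passes its speed limit or range.

## Robot

A 6-joint arm with a two-finger parallel gripper is mounted at the origin on the work surface. World frame = base frame: x ahead of the robot, y to its left, z up, the work surface at z = 0. Lengths are in mm, angles in rad, forces in N, time in s.
With the tool pointing down it reaches from about 300 to 775 mm from the base axis. Payload 14.6 kg.
Tool frame: the origin (TCP) lies between the finger pads; the fingertips stand 8 mm ahead of it and the grasp point (between the pads) lies 11 mm behind it; y points along the fingers, x is the direction in which the jaws open and shut, and the axes are right-handed (so a half turn about y gives the same grasp; the last joint's range is limited). The gripper opens to 94 mm and grips with 3 to 60 N. Pads are 16 mm wide; open, the fingers measure 119 mm over their backs; the gripper's body (75 mm by 177 mm) begins 78 mm behind the grasp point.
Start: joints at [-1.362, 0.3, 1.521, -0, 1.321, -0.067], TCP at [149.767, -529.206, 213.446] pointing down, gripper open.
Joint ranges: [-3.03, 3.03], [-0.79, 2.21], [0.23, 2.52], [-1.04, 4.18], [0, 3.07], [-2.55, 2.55]. Speed limits (rad/s): [2.22, 2.22, 2.57, 3.14, 3.14, 3.14].

## Interface

Orientations are given as [roll, pitch, yaw] about the fixed x, y, z axes, in that order (R = Rz(yaw) Ry(pitch) Rx(roll)).
In Python, from cell import read_state, imaging, order gives the robot as it stands. The module is installed in compiled form; this text tells all that it offers.
- The arm moves only by the shell command python3 -m handwheel 'ROWS' [FORCE]. ROWS is JSON, a list that holds one entry, the list of rows, each a list of 7 numbers: the shift along the tool's x, y, z in mm, then the turn, a rotation vector about the tool's x, y, z in degrees, then the opening, from -1 (shut) to 1 (fully open), so that 0 is half open. A call has 1 to 5 rows; each row is the pose to reach, as a shift and turn from the pose measured when the call began, along the tool's axes at that moment; what a row does not reach only later rows make up. A row lasts 1/12 s, in which the tool goes at most 41.7 mm and 7.16 degrees, less where a joint would pass 70% of its speed; a pose out of reach is approached as far as the arm can. A call with a gripper value outside its range is refused whole. The fingers move at their own pace and stop on an object; FORCE is the grip in N (left out, the last holds). Time passes only in rows, so rows that repeat a pose let the fingers close. It gives the time, the measured TCP pose, the force and the opening at its end, in the units of the state.
- read_state(): the state, without advancing time (a new reading comes with each control period).
- imaging.camera(name): name is "side" or "top"; returns (picture, depth): 480x640x3 uint8, red, green, blue; 480x640 float32, mm along the optical axis (not along the pixel's ray), 0 where there is no reading.
- imaging.get_calibration(name): a dict with "mtx" (3x3 intrinsics, pixels), "dist" ([k1, k2, p1, p2, k3] as OpenCV has them; the pictures are not rectified), "world_from_camera" (4x4, takes a point from camera to world coordinates). Camera axes: x right, y down, z forward; pixel columns grow to the right and rows downward; lengths in mm; the calibration is good to about 2 mm. A picture is of the moment at which its call begins. get_calibration takes no time and is no camera call.
- order.sign_off(): hands the job in, once; it reports no verdict.
The state is a dict: "clock": time; "joints": joint angles; "qd": joint speeds; "effort": joint torques, N m; "eef_pos": TCP position; "eef_rot": TCP orientation; "wrist_force": force on the tool from outside, world axes, zero at the start; "moment": the same for the moment, N m; "finger_gap": finger opening in mm.
Only numpy, scipy, OpenCV 4.12 (cv2) and the standard library are available. Lean on these libraries where they do the work, as an engineer would, in place of code of your own. Each camera call takes 0.05 s, during which the arm holds its last target.

## Working session

There is one attempt and no reset: what is moved stays moved. The work goes in short steps, Python scripts to look and compute and a shell command to move; the robot and the scene stay as the last step left them, time stands still between calls to the robot, and variables do not carry over. Pictures are saved under pics/ and viewed, and the job is handed in when it is done.

```bash
mkdir -p pics
cat > h.py <<'E'
import numpy as np, cv2
from cell import read_state, imaging, order
from scipy.spatial.transform import Rotation as R
def shot(n,f):
    p,d=imaging.camera(n); cv2.imwrite(f'pics/{f}.png',p[:,:,::-1]); np.save(f'pics/{f}.npy',d); return p,d
def world(n,d):
    c=imaging.get_calibration(n); h,w=d.shape
    u,v=np.meshgrid(np.arange(w),np.arange(h))
    q=cv2.undistortPoints(np.stack([u,v],-1).reshape(-1,1,2).astype(float),np.array(c['mtx']),np.array(c['dist'])).reshape(h,w,2)
    P=np.dstack([q*d[...,None],d]); T=np.array(c['world_from_camera'])
    return P@T[:3,:3].T+T[:3,3]
E
python3 - <<'E'
from h import *
print(read_state())
for n in('top','side'):
    p,d=shot(n,n+'0'); print(n,imaging.get_calibration(n)['world_from_camera'])
E
```

```text
{'clock': 0.0, 'joints': array([-1.36163585e+00,  3.00466086e-01,  1.52160025e+00,  7.88317423e-06,
        1.32071455e+00, -6.65850825e-02]), 'qd': array([ 0.00111724, -0.00024612,  0.00035258, -0.00164104, -0.00338135,
       -0.0007346 ]), 'effort': array([ 1.31868161e-03, -5.31810594e+01, -3.52733767e+01,  7.09147705e-02,
        2.44433549e-02, -5.65753635e-05]), 'eef_pos': array([ 149.69718501, -528.96012435,  212.88097325]), 'eef_rot': array([-1.57070965e+00,  1.18509222e-03, -1.29505268e+00]), 'wrist_force': array([0.0278645 , 0.72838222, 0.29451821]), 'moment': array([ 0.04115325,  0.00351612, -0.04216131]), 'finger_gap': 94.09715417849837}
top [[ 1.79902820e-02 -9.88169383e-01  1.52307648e-01  3.64477924e+02]
 [-9.99129601e-01 -2.35016715e-02 -3.44631997e-02  1.60214628e+01]
 [ 3.76349631e-02 -1.51555077e-01 -9.87732083e-01  9.00234063e+02]
 [ 0.00000000e+00  0.00000000e+00  0.00000000e+00  1.00000000e+00]]
side [[-8.07039054e-01 -2.80669626e-01  5.19531064e-01  7.90520133e+01]
 [-5.90470200e-01  3.92122861e-01 -7.05396771e-01  5.69873205e+02]
 [-5.73655915e-03 -8.76050354e-01 -4.82185514e-01  5.38317241e+02]
 [ 0.00000000e+00  0.00000000e+00  0.00000000e+00  1.00000000e+00]]
```

View pics/top0.png

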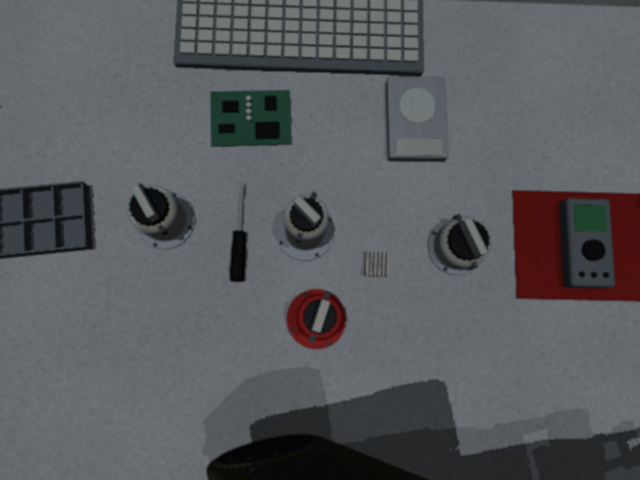

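View pics/side0.png

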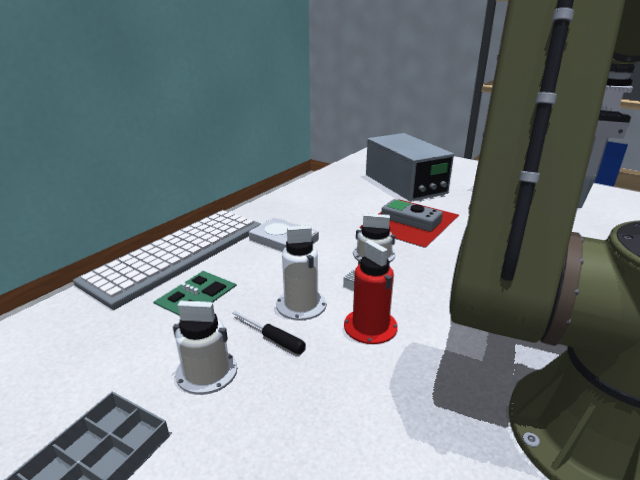

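The top view shows three pale jars, with bars at about (147,203), (308,210) and (474,238), and a red look-alike at (320,317). Next I measure the heights and widths.

Run:
```python
from h import *
p=cv2.imread('pics/top0.png'); d=np.load('pics/top0.npy'); W=world('top',d)
g=p.min(2)
for n,(u,v) in dict(L=(147,205),M=(308,210),R=(470,240),red=(320,317)).items():
    s=np.s_[v-45:v+45,u-45:u+45]; w=W[s].reshape(-1,3); ok=d[s].ravel()>0
    zt=np.percentile(w[ok&(w[:,2]<250),2],99.5)
    m=ok&(w[:,2]>zt-12)&(w[:,2]<zt+8)
    q=w[m]; r=cv2.minAreaRect(q[:,:2].astype(np.float32)); 
    c=q[:,:2].mean(0); e,V=np.linalg.eigh(np.cov(q[:,:2].T)); ax=V[:,1]
    print(n,'top z',q[:,2].mean().round(1),m.sum(),'c',c.round(1),'rect',np.round(r[0],1),np.round(r[1],1),'bar az',np.degrees(np.arctan2(ax[1],ax[0])).round(1)%180, 'reach',np.hypot(*c).round())
    # body at mid height
    for lo,hi in((3,6),):pass
    fl=w[ok&(w[:,2]>1)&(w[:,2]<250)]
    print('   zhist',np.histogram(fl[:,2],bins=range(0,190,10))[0])
for n,(u,v) in dict(L=(155,212),M=(308,222),R=(463,243)).items():
    c=p[v-45:v+45,u-50:u+50]; cv2.imwrite(f'pics/c{n}.png',cv2.resize(c,None,fx=5,fy=5,interpolation=cv2.INTER_CUBIC))
c=[cv2.imread(f'pics/c{n}.png') for n in 'LMR']
cv2.imwrite('pics/crop.png',cv2.resize(np.hstack(c),(800,240),interpolation=cv2.INTER_AREA))
```

```text
L top z 137.4 337 c [545.3 239.4] rect [546.  240.5] [52.6 12.2] bar az 31.30000000000001 reach 596.0
   zhist [1504   80   74   77   81   75   76   88  445  334  705  140   41  297
   29    0    0    0]
M top z 172.5 302 c [531.4   5. ] rect [532.2   5.1] [44.1 12. ] bar az 45.5 reach 531.0
   zhist [1646   38   29   35   36   38   34   48   30   32   46   74  648   54
  541   36   50  265]
R top z 102.0 380 c [ 513.  -252.8] rect [ 513.4 -253.8] [59.8 13.4] bar az 24.900000000000006 reach 572.0
   zhist [1504   81   88   88  127  655   97  777   91   96  311    0    0    0
    0    0    0    0]
red top z 173.0 295 c [386.2 -16.9] rect [386.3 -17.1] [12.  43.7] bar az 162.3 reach 387.0
   zhist [2029   10    0    0    2    0    2    0    0    2    1   36  762   18
  637    5    9  286]
```

View pics/crop.png

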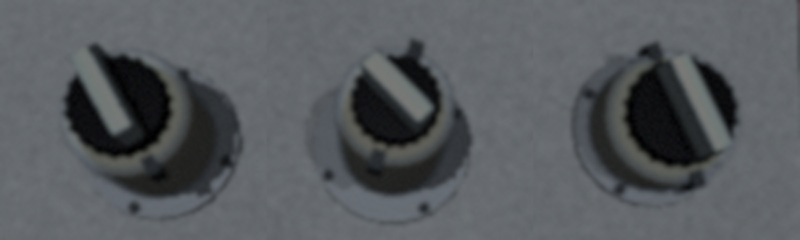

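Candidates in the top view:
- **Left, (147,205):** bar top at 137 mm, bar about 53 mm long. This is the middle jar, not part of the job.
- **Centre, (308,210):** bar top at 172.5 mm, bar 44 x 12 mm. Pale, so this is the **tallest** jar. Its bar is at 45.5°, and its ribs at about -20° point to an opening of about 1.15 rad, which fits.
- **Right, (470,240):** bar top at 102 mm, bar 60 mm long. This is the **squat** jar. Its bar is at 25° and its ribs at about 19°, so it is about 0.1 rad open, which fits.
- **Red, (320,317):** the look-alike, left alone.

The crop confirms this, with the tall jar in the centre tile and the squat jar in the right one.

```bash
cat > go.py <<'E'
from h import *
import sys
def go(x,y,z,yaw):
    s=read_state(); M=R.from_euler('xyz',s['eef_rot'])
    T=R.from_euler('xyz',[-90,0,yaw],degrees=True)
    sh=M.inv().apply(np.array([x,y,z])-s['eef_pos']); rv=(M.inv()*T).as_rotvec(degrees=True)
    print('t',round(s['clock'],2),'pos',s['eef_pos'].round(1),'rot',np.degrees(s['eef_rot']).round(1),'F',s['wrist_force'].round(1),'gap',round(s['finger_gap'],1),'q',s['joints'].round(2))
    print('shift',sh.round(1),'turn',rv.round(1),'dist',np.linalg.norm(sh).round(1))
if __name__=='__main__': go(*map(float,sys.argv[1:]))
E
python3 go.py 532 5 235 -44.5
```

```text
t 0.1 pos [ 149.7 -529.   212.9] rot [-90.    0.1 -74.2] F [-0.2  0.  -0.7] gap 94.2 q [-1.36  0.3   1.52 -0.    1.32 -0.07]
shift [-409.7  -21.6  513.2] turn [ -0.  -29.7  -0.1] dist 657.1
```

```bash
python3 -m handwheel '[[[-20,-12,25,0,-3,0,1],[-45,-22,56,0,-8,0,1],[-70,-22,87,0,-14,0,1],[-95,-22,118,0,-20,0,1],[-120,-22,150,0,-25,0,1]]]' 20; python3 go.py 532 5 235 -44.5
```

```text
clock: 0.52
eef_pos: [261.8, -371.0, 234.9]
eef_rot: [-1.57, 0.001, -0.854]
wrist_force: [0.8, -0.7, -0.1]
finger_gap: 94.0
t 0.52 pos [ 261.8 -371.   234.9] rot [-90.    0.1 -48.9] F [ 0.8 -0.7 -0.1] gap 94.0 q [-1.04  0.07  1.75  0.    1.33 -0.18]
shift [-1.060e+02  3.000e-01  4.507e+02] turn [-0.  -4.4 -0.1] dist 463.0
```

```bash
python3 -m handwheel '[[[-9,0,38,0,-2,0,1],[-18,0,76,0,-4,0,1],[-27,0,114,0,-4,0,1],[-36,0,152,0,-4,0,1],[-45,0,190,0,-4,0,1]]]'; python3 go.py 532 5 235 -44.5
```

```text
clock: 0.93
eef_pos: [376.1, -210.4, 235.1]
eef_rot: [-1.57, 0.001, -0.784]
wrist_force: [0.4, -0.5, 0.0]
finger_gap: 93.8
t 0.93 pos [ 376.1 -210.4  235.1] rot [-90.    0.1 -44.9] F [ 0.4 -0.5  0. ] gap 93.8 q [-0.6   0.01  1.8   0.    1.33  0.19]
shift [-41.7   0.3 262.6] turn [-0.  -0.4 -0.1] dist 265.9
```

```bash
python3 -m handwheel '[[[-6,0,38,0,0,0,1],[-12,0,76,0,0,0,1],[-18,0,114,0,0,0,1],[-24,0,152,0,0,0,1],[-30,0,190,0,0,0,1]]]'; python3 go.py 532 5 235 -44.5
```

```text
clock: 1.35
eef_pos: [489.7, -52.7, 235.1]
eef_rot: [-1.57, 0.001, -0.784]
wrist_force: [0.6, -0.5, 1.4]
finger_gap: 93.8
t 1.35 pos [489.7 -52.7 235.1] rot [-90.    0.1 -44.9] F [ 0.6 -0.5  1.4] gap 93.8 q [-0.18  0.15  1.65  0.    1.34  0.6 ]
shift [-10.8   0.1  70.7] turn [-0.  -0.4 -0.1] dist 71.6
```

```bash
python3 -m handwheel '[[[-6,0,36,0,0,0,0],[-12,0,73,0,0,0,0],[-12,0,73,0,0,0,0]]]'; python3 go.py 532 5 159 -44.5
```

```text
clock: 1.6
eef_pos: [534.7, 11.8, 234.3]
eef_rot: [-1.57, 0.002, -0.78]
wrist_force: [-0.7, -0.6, -0.1]
finger_gap: 77.3
t 1.6 pos [534.7  11.8 234.3] rot [-90.    0.1 -44.7] F [-0.7 -0.6 -0.1] gap 77.3 q [-0.05  0.25  1.53  0.    1.36  0.73]
shift [ 3.1 75.3 -6.8] turn [-0.  -0.2 -0.1] dist 75.7
```

```bash
python3 -m handwheel '[[[3,0,-7,0,0,0,-0.2],[3,0,-7,0,0,0,-0.2],[3,20,-7,0,0,0,-0.2]]]'; python3 go.py 532 5 159 -44.5
python3 - <<'E'
from h import *
shot('side','s1');shot('top','t1')
p=cv2.imread('pics/s1.png')[150:340,200:440];cv2.imwrite('pics/s1c.png',cv2.resize(p,None,fx=3,fy=3))
E
```

```text
clock: 1.85
eef_pos: [532.6, 3.5, 217.1]
eef_rot: [-1.567, -0.002, -0.781]
wrist_force: [1.1, -0.2, 0.9]
finger_gap: 57.4
t 1.85 pos [532.6   3.5 217.1] rot [-89.8  -0.1 -44.8] F [ 1.1 -0.2  0.9] gap 57.4 q [-0.06  0.26  1.57  0.    1.31  0.72]
shift [-1.6 58.1  0.4] turn [-0.2 -0.3  0.1] dist 58.2
```

View pics/s1c.png

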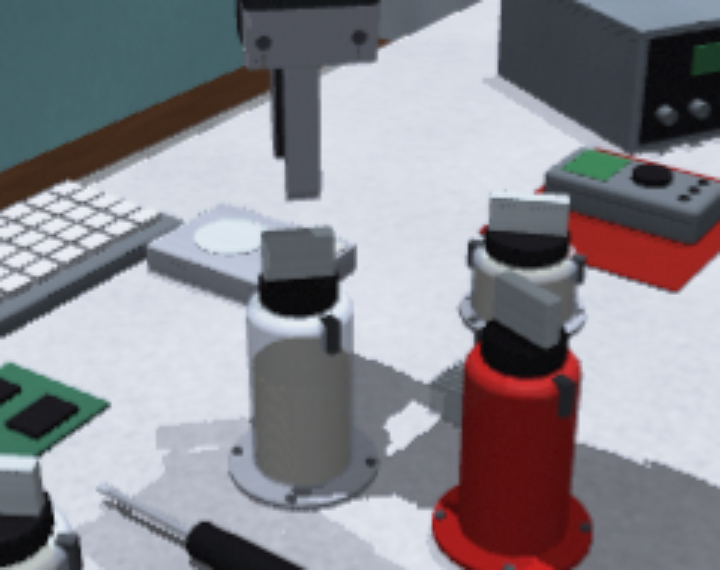

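View pics/t1.png

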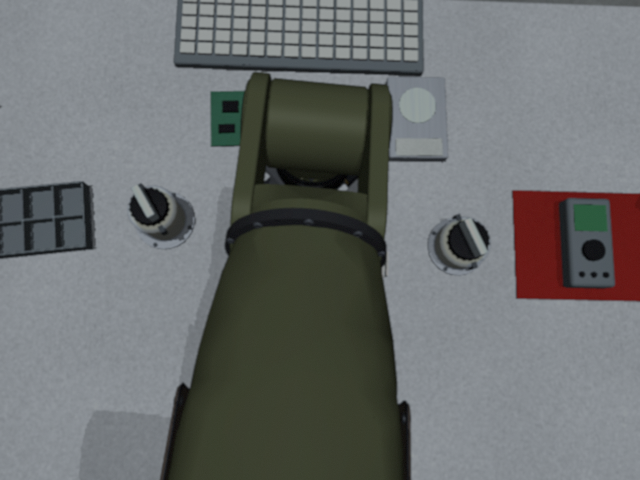

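The side crop shows the fingers at (303,130) centred over the tall jar's bar at (298,250). The bar is seen face-on, so the jaw axis is across it. The top view shows the arm hiding the tall jar, with the other caps unmoved. Descending.

```bash
python3 -m handwheel '[[[-1,15,0,0,0,0,-0.2],[-2,30,0,0,0,0,-0.2],[-2,45,0,0,0,0,-0.2],[-2,58,0,0,0,0,-0.2],[-2,58,0,0,0,0,-0.2]]]'; python3 go.py 532 5 159 -44.5
```

```text
clock: 2.37
eef_pos: [528.0, 4.1, 153.4]
eef_rot: [-1.574, 0.006, -0.783]
wrist_force: [0.2, -0.1, -0.1]
finger_gap: 37.8
t 2.37 pos [528.    4.1 153.4] rot [-90.2   0.3 -44.9] F [ 0.2 -0.1 -0.1] gap 37.8 q [-0.06  0.31  1.65  0.    1.19  0.72]
shift [ 2.2 -5.6  3.5] turn [ 0.2 -0.4 -0.3] dist 7.0
```

```bash
python3 -m handwheel '[[[1,-5,1,0,0,0,-0.2],[1,-5,1,0,0,0,-0.2],[1,-5,1,0,0,0,-0.2]]]'; python3 go.py 532 5 159 -44.5
```

```text
clock: 2.62
eef_pos: [529.8, 3.7, 159.7]
eef_rot: [-1.573, 0.005, -0.784]
wrist_force: [0.0, 0.7, -0.4]
finger_gap: 37.5
t 2.62 pos [529.8   3.7 159.7] rot [-90.1   0.3 -44.9] F [ 0.   0.7 -0.4] gap 37.5 q [-0.06  0.31  1.64  0.    1.2   0.72]
shift [0.6 0.7 2.5] turn [ 0.1 -0.4 -0.3] dist 2.6
```

```bash
python3 -m handwheel '[[[1,1,2,0,0,0,-0.6],[1,1,2,0,0,0,-1],[1,1,2,0,0,0,-1],[1,1,2,0,0,0,-1],[1,1,2,0,0,0,-1]]]' 20; python3 go.py 532 5 159 -106
```

```text
clock: 3.03
eef_pos: [531.9, 4.4, 158.7]
eef_rot: [-1.573, 0.005, -0.784]
wrist_force: [-0.8, 0.3, -0.3]
finger_gap: 11.8
t 3.03 pos [531.9   4.4 158.7] rot [-90.1   0.3 -44.9] F [-0.8  0.3 -0.3] gap 11.8 q [-0.06  0.31  1.63  0.    1.2   0.72]
shift [-0.3 -0.3  0.5] turn [ 0.3 61.1 -0.2] dist 0.6
```

```bash
python3 -m handwheel '[[[0,0,0,0,5,0,-1],[0,0,0,0,11,0,-1],[0,0,0,0,17,0,-1],[0,0,0,0,23,0,-1],[0,0,0,0,29,0,-1]]]' 25; python3 go.py 532 5 159 -107
```

```text
clock: 3.45
eef_pos: [532.0, 4.4, 158.7]
eef_rot: [-1.575, 0.003, -1.295]
wrist_force: [0.9, -1.5, -0.7]
finger_gap: 11.8
t 3.45 pos [532.    4.4 158.7] rot [-90.2   0.2 -74.2] F [ 0.9 -1.5 -0.7] gap 11.8 q [-0.06  0.31  1.63  0.    1.2   1.23]
shift [-0.6 -0.3  0.2] turn [ 0.3 32.8 -0.1] dist 0.7
```

```bash
python3 -m handwheel '[[[0,0,0,0,6,0,-1],[0,0,0,0,12,0,-1],[0,0,0,0,18,0,-1],[0,0,0,0,24,0,-1],[0,0,0,0,28,0,-1]]]' 25; python3 go.py 532 5 159 -107
```

```text
clock: 3.87
eef_pos: [532.0, 4.3, 158.7]
eef_rot: [-1.576, 0.0, -1.789]
wrist_force: [-0.2, -1.7, -0.7]
finger_gap: 11.4
t 3.87 pos [532.    4.3 158.7] rot [ -90.3    0.  -102.5] F [-0.2 -1.7 -0.7] gap 11.4 q [-0.06  0.31  1.63  0.    1.2   1.73]
shift [-0.7 -0.3 -0.1] turn [ 0.3  4.5 -0. ] dist 0.8
```

```bash
python3 -m handwheel '[[[0,0,0,0,3,0,-1],[0,0,0,0,6,0,-1],[0,0,0,0,6,0,-1],[0,0,0,0,6,0,-1]]]' 25; python3 go.py 532 5 159 -108.5; python3 -c "
from h import *
print(read_state()['moment'])"
```

```text
clock: 4.2
eef_pos: [532.0, 4.3, 158.7]
eef_rot: [-1.576, -0.0, -1.892]
wrist_force: [-0.1, -1.2, -0.1]
finger_gap: 11.6
t 4.2 pos [532.    4.3 158.7] rot [ -90.3   -0.  -108.4] F [-0.1 -1.2 -0.1] gap 11.6 q [-0.06  0.31  1.63  0.    1.2   1.83]
shift [-0.7 -0.3 -0.2] turn [0.3 0.1 0. ] dist 0.8
[-0.05513553 -0.08737031  0.30444277]
```

The wrist moment of 0.30 N m is well above the cap friction of 0.06 N m, so the cap is at its shut stop. Releasing and rising.

```bash
python3 -m handwheel '[[[0,0,0,0,-1,0,0],[0,0,0,0,-1,0,0],[0,0,0,0,-1,0,0],[0,0,0,0,-1,0,0],[0,-12,0,0,-1,0,0]]]'; python3 -m handwheel '[[[0,-20,0,0,0,0,0],[0,-40,0,0,0,0,0],[0,-60,0,0,0,0,0],[0,-75,0,0,0,0,0]]]'; python3 go.py 513 -254 200 -65
```

```text
clock: 4.62
eef_pos: [531.1, 4.3, 169.0]
eef_rot: [-1.579, -0.001, -1.874]
wrist_force: [-0.7, -0.0, -0.1]
finger_gap: 41.9
clock: 4.95
eef_pos: [531.9, 4.2, 245.7]
eef_rot: [-1.578, -0.001, -1.874]
wrist_force: [0.1, -0.1, -0.6]
finger_gap: 47.1
t 4.95 pos [531.9   4.2 245.7] rot [ -90.4   -0.  -107.4] F [ 0.1 -0.1 -0.6] gap 47.1 q [-0.06  0.24  1.52  0.    1.39  1.81]
shift [252.   45.5  59.3] turn [  0.4 -42.4  -0.1] dist 262.9
```

```bash
python3 -m handwheel '[[[38,0,9,0,-6,0,0],[76,0,18,0,-12,0,0],[114,8,27,0,-18,0,0],[152,16,36,0,-25,0,0],[190,25,45,0,-32,0,0]]]'; python3 go.py 513 -254 150 -65
python3 - <<'E'
from h import *
shot('top','t2')
d=np.load('pics/t2.npy');W=world('top',d);p=cv2.imread('pics/t2.png')
cv2.imwrite('pics/t2c.png',cv2.resize(p[150:300,240:540],None,fx=2.6,fy=2.6))
E
```

```text
clock: 5.37
eef_pos: [518.0, -189.4, 221.2]
eef_rot: [-1.576, 0.003, -1.32]
wrist_force: [0.8, 0.9, -0.1]
finger_gap: 47.1
t 5.37 pos [ 518.  -189.4  221.2] rot [-90.3   0.2 -75.6] F [ 0.8  0.9 -0.1] gap 47.1 q [-0.42  0.3   1.5  -0.    1.35  0.9 ]
shift [ 61.5  71.2 -20.4] turn [  0.3 -10.6  -0.2] dist 96.3
```

View pics/t2c.png

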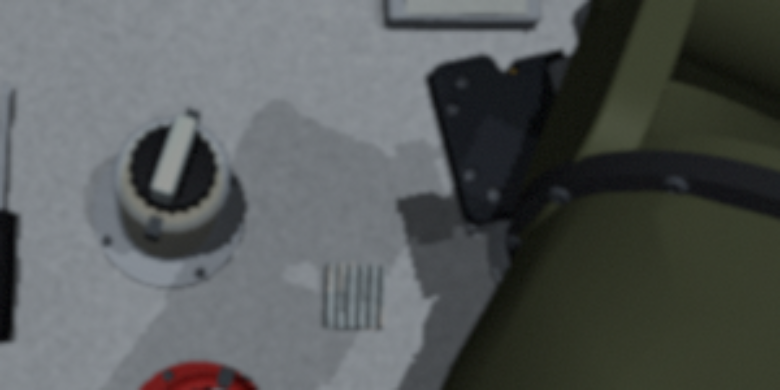

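The crop shows the tall cap's bar, (160,190) to (185,120), in line with the ribs at (152,228) and (193,115). The cap is shut, so on to the squat jar.

```bash
python3 -m handwheel '[[[30,14,-10,0,-5,0,0],[61,30,-20,0,-11,0,0],[61,50,-20,0,-11,0,0],[61,65,-20,0,-11,0,0],[61,71,-20,0,-11,0,0]]]'; python3 go.py 513.3 -254 89 -65.1
```

```text
clock: 5.83
eef_pos: [511.7, -258.8, 145.5]
eef_rot: [-1.58, 0.008, -1.116]
wrist_force: [-0.4, -0.2, -0.7]
finger_gap: 47.2
t 5.83 pos [ 511.7 -258.8  145.5] rot [-90.5   0.4 -63.9] F [-0.4 -0.2 -0.7] gap 47.2 q [-0.53  0.42  1.52 -0.    1.21  0.59]
shift [-3.2 56.5  4. ] turn [ 0.5  1.2 -0.4] dist 56.7
```

Run:
```python
from h import *
shot('side','s3')
p=cv2.imread('pics/s3.png')[100:300,280:520];cv2.imwrite('pics/s3c.png',cv2.resize(p,None,fx=3,fy=3))
```

```text
(no output)
```

View pics/s3c.png

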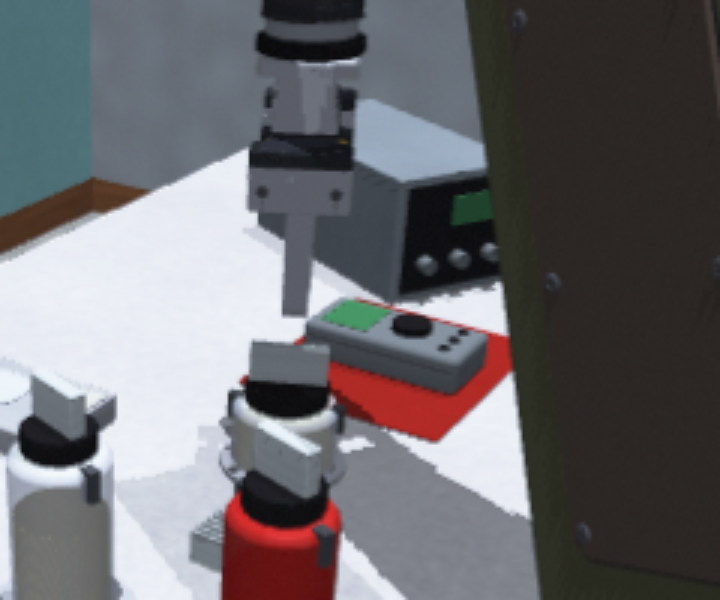

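The fingers at (297,315) stand over the squat bar at (290,360), about 4 mm off along the bar, which matches the computed shift. Descending.

```bash
python3 -m handwheel '[[[-3,15,4,0,1,0,0],[-3,30,4,0,1,0,0],[-3,42,4,0,1,0,0],[-3,50,4,0,1,0,0],[-3,52,4,0,1,0,0]]]'; python3 go.py 513.3 -254 89 -65.1
```

```text
clock: 6.3
eef_pos: [513.4, -253.5, 92.9]
eef_rot: [-1.581, 0.008, -1.132]
wrist_force: [0.5, -0.6, -0.8]
finger_gap: 46.8
t 6.3 pos [ 513.4 -253.5   92.9] rot [-90.6   0.5 -64.9] F [ 0.5 -0.6 -0.8] gap 46.8 q [-0.52  0.48  1.57 -0.    1.11  0.61]
shift [ 0.5  3.9 -0.2] turn [ 0.6  0.2 -0.5] dist 3.9
```

```bash
python3 -m handwheel '[[[0,4,0,0.5,0,-0.5,-0.5],[0,4,0,0.5,0,-0.5,-1],[0,4,0,0.5,0,-0.5,-1],[0,4,0,0.5,0,-0.5,-1],[0,4,0,0.5,0,-0.5,-1]]]' 20; python3 -m handwheel '[[[0,0,0,0,0,0,-1],[0,0,0,0,0,0,-1],[0,0,0,0,0,0,-1]]]' 25; python3 go.py 513.3 -254 89 14
```

```text
clock: 6.72
eef_pos: [513.5, -253.6, 89.4]
eef_rot: [-1.572, -0.001, -1.132]
wrist_force: [0.8, -0.7, 0.1]
finger_gap: 16.9
clock: 6.97
eef_pos: [513.9, -254.5, 89.6]
eef_rot: [-1.571, -0.003, -1.133]
wrist_force: [3.1, -5.5, -4.8]
finger_gap: 12.5
t 6.97 pos [ 513.9 -254.5   89.6] rot [-90.   -0.2 -64.9] F [ 3.1 -5.5 -4.8] gap 12.5 q [-0.52  0.48  1.58 -0.    1.08  0.61]
shift [-0.7  0.6 -0.4] turn [  0.1 -78.9   0.1] dist 1.0
```

```bash
python3 -m handwheel '[[[0,0,0,0,-5,0,-1],[0,0,0,0,-11,0,-1],[0,0,0,0,-17,0,-1],[0,0,0,0,-23,0,-1],[0,0,0,0,-28,0,-1]]]' 25; python3 go.py 513.3 -254 89 14
```

```text
clock: 7.38
eef_pos: [513.6, -254.1, 89.6]
eef_rot: [-1.573, -0.001, -0.639]
wrist_force: [-2.5, 2.8, 0.3]
finger_gap: 11.7
t 7.38 pos [ 513.6 -254.1   89.6] rot [-90.1  -0.1 -36.6] F [-2.5  2.8  0.3] gap 11.7 q [-0.52  0.48  1.58 -0.    1.08  0.12]
shift [-0.3  0.6 -0.1] turn [  0.1 -50.6   0. ] dist 0.6
```

```bash
python3 -m handwheel '[[[0,0,0,0,-6,0,-1],[0,0,0,0,-12,0,-1],[0,0,0,0,-18,0,-1],[0,0,0,0,-24,0,-1],[0,0,0,0,-28,0,-1]]]' 25; python3 go.py 513.3 -254 89 14
```

```text
clock: 7.8
eef_pos: [513.0, -253.9, 89.6]
eef_rot: [-1.572, 0.001, -0.144]
wrist_force: [-4.9, 2.0, 1.8]
finger_gap: 11.0
t 7.8 pos [ 513.  -253.9   89.6] rot [-90.1   0.1  -8.3] F [-4.9  2.   1.8] gap 11.0 q [-0.52  0.48  1.58 -0.    1.08 -0.38]
shift [ 0.3  0.6 -0.1] turn [  0.1 -22.3  -0.1] dist 0.6
```

```bash
python3 -m handwheel '[[[0,0,0,0,-5,0,-1],[0,0,0,0,-10,0,-1],[0,0,0,0,-13,0,-1],[0,0,0,0,-13,0,-1]]]' 25; python3 go.py 513.3 -254 89 9;  python3 -c "
from h import *
print(read_state()['moment'])"
```

```text
clock: 8.13
eef_pos: [512.7, -253.9, 89.6]
eef_rot: [-1.572, 0.003, 0.085]
wrist_force: [-2.9, 0.2, 0.6]
finger_gap: 11.6
t 8.13 pos [ 512.7 -253.9   89.6] rot [-90.    0.2   4.9] F [-2.9  0.2  0.6] gap 11.6 q [-0.52  0.48  1.58 -0.    1.09 -0.61]
shift [ 0.6  0.6 -0.2] turn [ 0.  -4.1 -0.2] dist 0.8
[0.06704454 0.5488542  0.06957046]
```

```bash
python3 -m handwheel '[[[0,0,0,0,-2,0,-1],[0,0,0,0,-4,0,-1],[0,0,0,0,-4,0,-1]]]' 25; python3 -c "
from h import *
s=read_state();print(s['moment'],s['wrist_force'],np.degrees(s['eef_rot']))"
```

```text
clock: 8.38
eef_pos: [512.6, -253.9, 89.6]
eef_rot: [-1.571, 0.003, 0.154]
wrist_force: [-0.7, -0.6, -1.1]
finger_gap: 12.1
[-0.05315042  0.17110155 -0.36620227] [-0.72111259 -0.56828485 -1.10465533] [-90.03032654   0.16099111   8.83209769]
```

The moment of -0.37 N m means the cap is at its open stop, and the yaw of 8.8° agrees with the ribs. Releasing and withdrawing.

```bash
python3 -m handwheel '[[[0,0,0,0,1,0,0],[0,0,0,0,1,0,0],[0,0,0,0,1,0,0],[0,0,0,0,1,0,0],[0,-10,0,0,1,0,0]]]'; python3 -m handwheel '[[[0,-20,0,0,0,0,0],[0,-50,0,0,0,0,0],[0,-80,0,0,0,0,0],[0,-110,0,0,0,0,0],[0,-135,0,0,0,0,0]]]'; python3 go.py 300 -400 240 9
```

```text
clock: 8.8
eef_pos: [512.0, -253.5, 98.3]
eef_rot: [-1.57, 0.005, 0.136]
wrist_force: [-0.9, -0.8, -0.5]
finger_gap: 42.3
clock: 9.22
eef_pos: [512.7, -253.5, 236.6]
eef_rot: [-1.571, 0.003, 0.136]
wrist_force: [0.3, -0.6, 0.3]
finger_gap: 47.0
t 9.22 pos [ 512.7 -253.5  236.6] rot [-90.    0.2   7.8] F [ 0.3 -0.6  0.3] gap 47.0 q [-0.52  0.33  1.42 -0.    1.39 -0.66]
shift [-230.6   -2.6 -116.3] turn [ 0.  -1.2 -0.2] dist 258.3
```

```bash
python3 -m handwheel '[[[-34,0,-17,0,0,0,0],[-68,0,-34,0,0,0,0],[-102,0,-51,0,0,0,0],[-136,0,-68,0,0,0,0],[-170,0,-85,0,0,0,0]]]'; python3 -m handwheel '[[[-10,0,-36,0,0,0,0],[-10,0,-70,0,0,0,0],[-10,0,-70,0,0,0,0],[-10,0,-70,0,0,0,0]]]';python3 - <<'E'
from h import *
p,_=shot('top','t4')
cv2.imwrite('pics/t4c.png',cv2.resize(p[150:300,240:540,::-1],None,fx=2.6,fy=2.6))
p=cv2.imread('pics/t4.png'); d=np.load('pics/t4.npy'); W=world('top',d)
for n,(u,v) in dict(L=(147,205),M=(308,210),R=(470,240),red=(320,317)).items():
    s=np.s_[v-40:v+40,u-40:u+40]; w=W[s].reshape(-1,3); ok=d[s].ravel()>0
    zt=np.percentile(w[ok&(w[:,2]<250),2],99.5); q=w[ok&(abs(w[:,2]-zt)<8)]
    e,V=np.linalg.eigh(np.cov(q[:,:2].T)); a=V[:,1]
    print(n,zt.round(1),np.degrees(np.arctan2(a[1],a[0])).round(1)%180)
E
```

```text
clock: 9.63
eef_pos: [354.3, -361.4, 238.2]
eef_rot: [-1.572, 0.003, 0.136]
wrist_force: [0.1, -0.2, 0.4]
finger_gap: 47.2
clock: 9.97
eef_pos: [353.4, -432.9, 238.3]
eef_rot: [-1.572, 0.003, 0.134]
wrist_force: [-0.1, 0.5, -0.2]
finger_gap: 46.8
L 140.1 31.5
M 174.9 162.5
R 105.1 97.5
red 175.0 162.3
```

View pics/t4c.png

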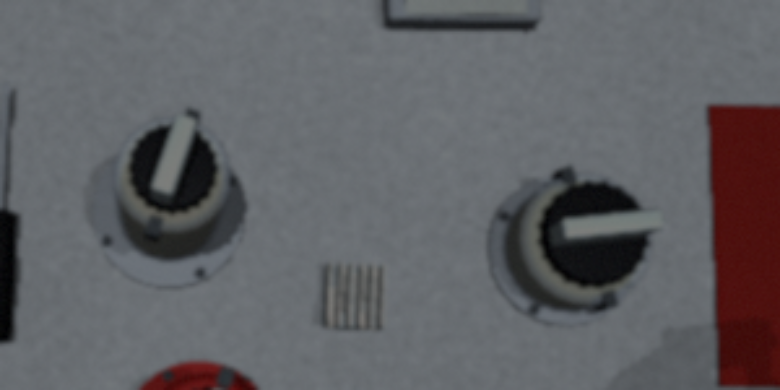

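The tall bar is in line with its ribs (-17.5° against about -20°). The squat bar is at 97.5° with its ribs at about 18°, so about 1.39 rad open. The red look-alike and the middle jar are unmoved, and the arm is clear.

```bash
python3 -c "
from h import *
print(order.sign_off())"
```

```text
the job is handed in; nothing more can be done
None
```

I turned the tallest jar's cap clockwise onto its shut stop, then the squat jar's cap anticlockwise onto its open stop. I then let go, moved the arm clear and handed the job in at about 10 s on the robot's clock; sign-off gave no verdict.

- **Tall cap:** the wrist moment rose to 0.30 N m at the stop, against about 0.06 N m of cap friction. In the final picture its bar is in line with its ribs to within about 3°.
- **Squat cap:** the wrist moment reached -0.37 N m at the stop. In the final picture its bar stands about 79° from its ribs, or about 1.39 rad open.
- **Everything else:** the red look-alike and the middle jar were at the same bar angles as at the start. The largest wrist force I read was about 8 N, when gripping the squat bar slightly off centre. No checks failed or disagreed.

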